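# Slide the yellow splined hub onto its drive stub

## Task

The rotary test station needs its drive hub back. Pick up the yellow hub with the cross-shaped bore, turn it until the bore lines up with the four teeth of the splined drive stub, slide it down until its flange sits fully home on the housing, and let go. Leave the grey round-bore hub where it is.

Things in the scene. Friction and masses are not known exactly. Their poses are not given: they have to be found in the camera images.
- hub_center (a point): Yellow hub, loose, upright, 0.25-0.5 kg. Square boss 56 x 56 mm (flat sides face its x and y; grip these, free from 10 to 50 mm above the underside) on a round flange 92 mm wide, 10 mm thick; 50 mm tall in all. Bore right through: a cross of two slots along its x and y, each 18 mm wide, 44 mm long, alike every quarter turn. Point: on the axis, 25 mm above the underside; z up.
- drive_seat (a point): Fixed splined stub: cross of 4 aluminium teeth (two bars 10 mm wide, 36 mm long, along its x and y), 34 mm tall with rounded tops, on a dark round housing 30 mm high, 110 mm wide (96 at the top). It does not turn. Point: centre of the housing's flat top, at the teeth's root, where the hub's underside must rest; z up. The hub fits at any quarter turn, with about 4 mm and 12 degrees of play.
- greyhub_center (a point): Grey hub of the same outer shape and sizes, but with a round bore 37 mm wide: the wrong one, leave it. The point is on its axis, 25 mm above its underside.
- idler: Fixed neighbour of the drive stub: the same dark housing (30 mm high), but with a plain smooth round post, 32 mm across and 34 mm tall, which the yellow hub does not fit. Its origin is the centre of its underside on the bench.
Mind the look-alikes: they are no part of the job. Several things look just like the part that bears hub_center: the one meant starts farthest to the robot's right.

How it is judged:
By the outcome, as a careful person would: the job done as asked, in the order asked, and still so for the second after the job is handed in, with the robot touching nothing.
It also fails if it takes over 38 s, if anything falls off the work surface, if the arm or the gripper's body presses on something with over 40 N, if the wrist force passes 120 N, or if a joint passes its speed limit or range.

## Robot

A 6-joint arm with a two-finger parallel gripper is mounted at the origin on the work surface. World frame = base frame: x ahead of the robot, y to its left, z up, the work surface at z = 0. Lengths are in mm, angles in degrees, forces in N, time in s.
With the tool pointing down it reaches from about 300 to 950 mm from the base axis. Payload 3.1 kg.
Tool frame: the origin (TCP) lies at the very end of the fingers, on their centre line; the grasp point (between the pads) lies 19 mm behind it; z points along the fingers, x is the direction in which the jaws open and shut, and the axes are right-handed (so a half turn about z gives the same grasp; the last joint's range is limited). The gripper opens to 85 mm and grips with 20 to 120 N. Pads are 22 mm wide; open, the fingers measure 114 mm over their backs; the gripper's body (76 mm by 85 mm) begins 54 mm behind the grasp point. The pads swing forward as they close: fully open they stand 13 mm farther back than shut.
Start: joints at [61.438, 17.653, 93.61, -0, 68.738, -3.994], TCP at [259.888, 568.41, 195.572] pointing down, gripper open.
Joint ranges: [-175.34, 175.34], [-45.06, 112.39], [2.9, 150.54], [-68.45, 248.45], [3.09, 151.38], [-168.51, 168.51]. Speed limits (degrees/s): [159.86, 159.86, 180, 180, 180, 180].

## Interface

Orientations are given as a 3x3 rotation matrix whose columns are the frame's x, y, z axes.
In Python, from workcell import env, claw, get_image, hand_in, readout gives the robot as it stands. The module is installed in compiled form; this text tells all that it offers. Calls block until the motion is done:
- env.movep(position, orientation): joint-space move of the TCP to a pose.
- env.move_l(position, frame=None, max_speed=150, f_stop=None): straight line of the TCP; frame=None keeps the orientation; max_speed is the mean speed in mm/s. With f_stop (N) it stops when the force on the tool has changed by that much, and returns True; else False.
- env.set_joints(angles): joint-space move.
- claw.command_gripper(opening, grip_force=None): opening from 0.0 (shut) to 1.0 (fully open); grip_force is the grip in N (None keeps the last); returns when the fingers have stopped.
- env.hold(seconds).
- env.inverse_kinematics(position, orientation): joint angles nearest the present ones, or None.
- get_image(name): name is "scene" or "top" or "wrist"; returns a dict with "frame" (384x512x3 uint8, red, green, blue), "K" (3x3 intrinsics, pixels), "dist_coeffs" ([k1, k2, p1, p2, k3] as OpenCV has them; the pictures are not rectified), "R" (3x3) and "t" (3): a world point X has camera coordinates R X + t; the wrist camera has in their place "T_tool_cam" (4x4, takes a point from camera to tool coordinates, whose origin is the TCP and whose axes are the tool frame's). Camera axes: x right, y down, z forward; pixel columns grow to the right and rows downward; lengths in mm; the calibration is good to about 2 mm. A picture is of the moment at which its call begins: read the wrist's pose just before it. There is no depth.
A pose or a line that the arm cannot do raises env.PlanningError and nothing moves.
- hand_in(): hands the job in, once; it reports no verdict.
Readings, each from a call of its own:
- readout.get_time_s(): time.
- readout.get_joints(): joint angles.
- readout.get_joint_vel(): joint speeds.
- readout.get_effort(): joint torques, N m.
- readout.get_eef_pos(): TCP position.
- readout.get_ee_rot(): TCP orientation.
- readout.get_contact_force(): force on the tool from outside, world axes, zero at the start.
- readout.get_moment(): the same for the moment, N m.
- readout.get_gripper_width(): opening from 0.0 (shut) to 1.0 (fully open).
Only numpy, scipy, OpenCV 4.12 (cv2) and the standard library are available. Lean on these libraries where they do the work, as an engineer would, in place of code of your own. Each camera call takes 0.05 s, during which the arm holds its last target. There are 200 camera calls.

## Working session

There is one attempt and no reset: what is moved stays moved. The work goes in short steps, each a Python script; the robot and the scene stay as the last script left them, time stands still between calls to the robot, and variables do not carry over. Pictures are saved under pics/ and viewed, about 8 in all and at most 12, crops included, and the job is handed in when it is done.

```bash
mkdir -p pics
cat > h.py <<'E'
import numpy as np,cv2
from workcell import env,claw,get_image,hand_in,readout
def shot(name,fn=None):
    if name=="wrist": p=np.array(readout.get_eef_pos());Rt=np.array(readout.get_ee_rot())
    d=get_image(name); d={k:(np.array(v) if k!="frame" else v) for k,v in d.items()}
    if name=="wrist":
        T=d["T_tool_cam"]; Rc=Rt@T[:3,:3]; c=Rt@T[:3,3]+p
        d["R"]=Rc.T; d["t"]=-Rc.T@c
    if fn: cv2.imwrite("pics/"+fn,d["frame"][:,:,::-1])
    return d
def ray(d,px,z):
    u=cv2.undistortPoints(np.array(px,float).reshape(-1,1,2),d["K"],d["dist_coeffs"]).reshape(-1,2)
    v=np.c_[u,np.ones(len(u))]@d["R"]; c=-d["R"].T@d["t"]
    return c+v*((z-c[2])/v[:,2])[:,None]
def proj(d,X):
    return cv2.projectPoints(np.array(X,float).reshape(-1,3),cv2.Rodrigues(d["R"])[0],d["t"],d["K"],d["dist_coeffs"])[0].reshape(-1,2)
E
python3 - <<'E'
from h import *
a=shot("scene","s.png");b=shot("top","t.png")
for d in(a,b): print(-d["R"].T@d["t"])
print(readout.get_time_s())
E
```

```text
[912.85867025 259.2337994  859.85776611]
[ 292.77439406   38.78252697 1325.87271429]
0.1
```

View pics/t.png

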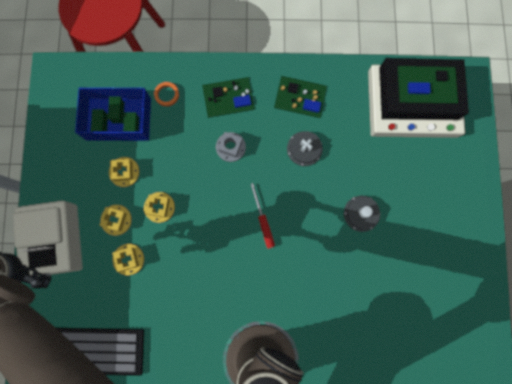

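View pics/s.png

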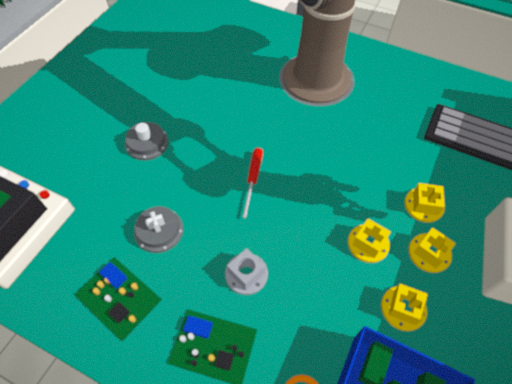

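The top view (robot at the bottom, +y to the left) shows four yellow hubs. The rightmost is at about (159,207). The splined stub is at (306,147), the idler at (363,212) and the grey hub at (230,146).

Run:
```python
from h import *
b=shot("top");a=shot("scene")
for n,d in(("top",b),("scene",a)):
    hsv=cv2.cvtColor(d["frame"],cv2.COLOR_RGB2HSV)
    m=cv2.inRange(hsv,(18,120,90),(35,255,255)); m=cv2.morphologyEx(m,cv2.MORPH_CLOSE,np.ones((5,5)))
    for c in cv2.findContours(m,0,2)[0]:
        if cv2.contourArea(c)>200:
            (u,v),r=cv2.minEnclosingCircle(c); print(n,"hub",(u,v),r,ray(d,(u,v),15).round(1))
print("stub top:",ray(b,(306,145.5),64).round(),"scene:",ray(a,(155,222),64).round())
print("grey top:",ray(b,(231,143),50).round(),"idler:",ray(b,(366,212),64).round())
```

```text
top hub (127.57894897460938, 258.84210205078125) 15.706015586853027 [[286.3 393.5  15. ]]
top hub (114.78313446044922, 219.18675231933594) 15.547075271606445 [[403.3 437.8  15. ]]
top hub (158.5, 206.5) 15.182326316833496 [[442.8 307.7  15. ]]
top hub (123.22164916992188, 170.3865966796875) 15.410387992858887 [[552.4 420.1  15. ]]
scene hub (405.3277282714844, 306.364013671875) 24.615942001342773 [[550.7 423.5  15. ]]
scene hub (431.8800354003906, 249.20071411132812) 23.262582778930664 [[399.3 440.3  15. ]]
scene hub (369.5531921386719, 240.66041564941406) 21.810470581054688 [[441.9 310.3  15. ]]
scene hub (426.03448486328125, 200.5689697265625) 21.724409103393555 [[280.9 396.4  15. ]]
stub top: [[ 622. -131.   64.]] scene: [[ 637. -122.   64.]]
grey top: [[632.  91.  50.]] idler: [[ 426. -303.   64.]]
```

Run:
```python
from h import *
print(np.round(readout.get_ee_rot(),3).tolist())
def Rz(a):
    c,s=np.cos(np.radians(a)),np.sin(np.radians(a)); return np.array([[c,s,0],[s,-c,0],[0,0,-1.]])
T=np.array(get_image("wrist")["T_tool_cam"]); print(T.round(3).tolist())
R0=np.array(readout.get_ee_rot()); import pickle
for n,p in(("stub",(625,-129)),("hub",(442,308))):
    R=R0 if n=="hub" else Rz(np.degrees(np.arctan2(R0[1,0],R0[0,0]))-70)
    off=R@T[:3,3]; 
    env.movep([p[0]-off[0],p[1]-off[1],230],R); env.hold(.2)
    d=shot("wrist",f"w_{n}.png"); pickle.dump(d,open(n+".pkl","wb"))
    print(n,readout.get_eef_pos(),readout.get_joints(),proj(d,[[*p,50]]),readout.get_time_s())
i=[cv2.imread(f"pics/w_{n}.png") for n in("stub","hub")]
cv2.imwrite("pics/w2.png",cv2.resize(np.vstack(i),(512*3//4,768*3//4)))
```

```text
[[0.416, 0.909, -0.001], [0.909, -0.416, -0.001], [-0.001, -0.0, -1.0]]
[[1.0, -0.001, -0.001, -0.373], [0.001, 0.964, 0.267, -68.301], [0.001, -0.267, 0.964, -178.721], [0.0, 0.0, 0.0, 1.0]]
stub [ 620.06578795 -196.6107909   229.98698176] [-2.14284515e+01  1.88529767e+01  8.79762562e+01  2.42285844e-03
  7.31725178e+01 -1.69065565e+01] [[257.98738815 104.38689476]] 3.475
hub [504.61701499 279.09562863 229.95455615] [ 2.46451464e+01  1.06550290e+01  9.82295818e+01 -4.31510217e-02
  7.11744427e+01 -4.06954894e+01] [[258.35004014 104.10557387]] 5.5083
```

View pics/w2.png

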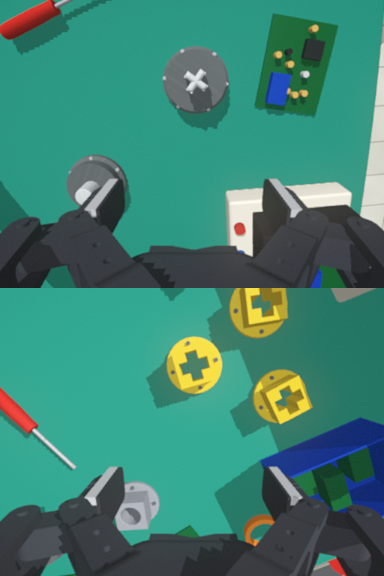

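```bash
cat >> h.py <<'E'
def Rz(a):
    c,s=np.cos(np.radians(a)),np.sin(np.radians(a)); return np.array([[c,s,0],[s,-c,0],[0,0,-1.]])
def crossfit(d,m,z):
    ys,xs=np.nonzero(m); X=ray(d,np.c_[xs,ys],z)[:,:2]
    c=X.mean(0); q=(X-c)@[1,1j]
    return c,np.degrees(np.angle((q**4).sum()))/4, len(xs), np.abs(q).max()
def blobnear(m,p):
    n,l,s,c=cv2.connectedComponentsWithStats(m)
    k=[i for i in range(1,n) if s[i,4]>60]; i=min(k,key=lambda i:np.hypot(*(c[i]-p))); return (l==i).astype(np.uint8)
def yellow(d): return cv2.inRange(cv2.cvtColor(d["frame"],cv2.COLOR_RGB2HSV),(18,110,80),(36,255,255))
E
python3 - <<'E'
from h import *; import pickle
d=pickle.load(open("hub.pkl","rb")); p=(257,103)
y=blobnear(yellow(d),p); cn=cv2.findContours(y,cv2.RETR_EXTERNAL,2)[0]; cn=max(cn,key=cv2.contourArea)
e=cv2.fitEllipse(cv2.convexHull(cn)); print("flange",e,ray(d,e[0],5).round(1))
hole=blobnear(((yellow(d)==0)&(cv2.drawContours(np.zeros_like(y),[cn],-1,1,-1)>0)).astype(np.uint8),p)
print("bore",crossfit(d,hole,50))
s=pickle.load(open("stub.pkl","rb")); g=s["frame"].min(2); p=(260,107)
for th in(150,170,190):
    m=blobnear((g>th).astype(np.uint8),p); print("teeth",th,crossfit(s,m,63))
o=[]
for dd,mm in((d,hole),(s,m)):
    f=dd["frame"][:,:,::-1].copy(); f[mm>0]=(255,0,255); o.append(cv2.resize(np.hstack([dd["frame"][40:170,190:330,::-1],f[40:170,190:330]]),None,fx=2,fy=2,interpolation=0))
cv2.imwrite("pics/m.png",np.vstack(o))
E
```

```text
flange ((258.58978271484375, 102.48133850097656), (73.64347839355469, 75.43975067138672), 4.201333522796631) [[440.2 309.2   5. ]]
bore (array([441.36213958, 308.73454435]), np.float64(-8.556395670857917), 807, np.float64(20.781725154914913))
teeth 150 (array([ 627.61249758, -131.40371093]), np.float64(-40.52428817763859), 497, np.float64(19.08649119034138))
teeth 170 (array([ 627.48436195, -131.20379718]), np.float64(-39.655701024487186), 432, np.float64(19.24074786128426))
teeth 190 (array([ 627.3536483 , -130.86864219]), np.float64(-39.25925414309554), 345, np.float64(19.026648660351356))
```

View pics/m.png

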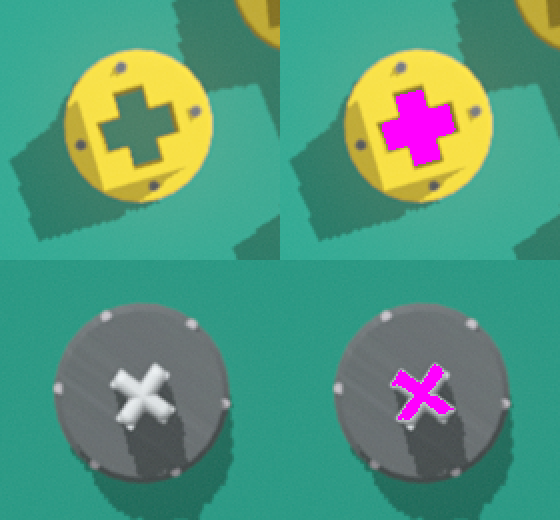

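The masks are clean. The hub is at (441,309) with yaw -8.6°, and the stub at (627.4,-131.3) with yaw -40.5°, both mod 90°. I'll grasp now, lift, and check the hub in the hand with the wrist camera.

Run:
```python
from h import *
env.movep([441,309,120],Rz(81.4))
print(env.move_l([441,309,14],max_speed=90,f_stop=12),readout.get_eef_pos())
claw.command_gripper(0.0,60); print("w",readout.get_gripper_width()*85)
env.move_l([441,309,150],max_speed=150)
print("w",readout.get_gripper_width()*85,readout.get_contact_force(),readout.get_time_s())
env.movep([627.4,-131.3,150],Rz(49.4)); env.hold(.3)
d=shot("wrist","c.png"); s=shot("scene","c2.png"); print(readout.get_eef_pos(),readout.get_contact_force(),readout.get_time_s())
cv2.imwrite("pics/c3.png",np.hstack([d["frame"],cv2.resize(s["frame"][80:300,50:290],(288*1,384*1))])[:,:,::-1])
```

```text
False [441.66612777 309.42674743  14.69316357]
w -0.38850183892641177
w 0.11161992049219996 [-0.06646042  0.40841402 -0.95658167] 9.2417
[ 627.46357426 -130.81628097  150.0812795 ] [ 0.29326432  1.01042657 -0.60473183] 11.3833
```

View pics/c3.png

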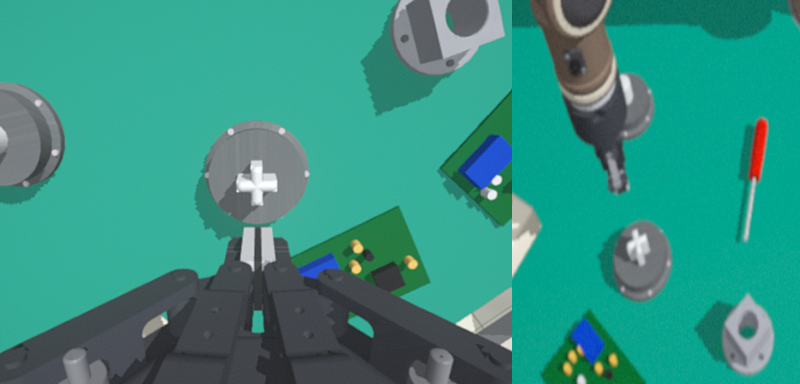

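The gripper shut fully and holds nothing, and the stub below is bare. I need to see where the hub is now.

Run:
```python
from h import *
b=shot("top","t2.png"); a=shot("scene")
for n,d in(("top",b),("scene",a)):
    m=cv2.morphologyEx(yellow(d),cv2.MORPH_CLOSE,np.ones((5,5)))
    for c in cv2.findContours(m,0,2)[0]:
        if cv2.contourArea(c)>100:
            (u,v),r=cv2.minEnclosingCircle(c); print(n,"hub",(u,v),r,ray(d,(u,v),15).round(1))
print(readout.get_time_s())
cv2.imwrite("pics/t3.png",np.hstack([cv2.resize(b["frame"][150:280,80:210],(400,400)),cv2.resize(a["frame"][160:340,330:510],(400,400))])[:,:,::-1])
w=shot("wrist"); print(proj(w,[readout.get_eef_pos(),[627.4,-131.3,64]]))
```

```text
top hub (127.34657287597656, 258.9007263183594) 15.920024871826172 [[286.1 394.2  15. ]]
top hub (114.86187744140625, 219.35635375976562) 15.570549964904785 [[402.8 437.5  15. ]]
top hub (158.66204833984375, 206.80064392089844) 15.251663208007812 [[441.9 307.2  15. ]]
top hub (122.63636016845703, 170.63636779785156) 15.765162467956543 [[551.6 421.9  15. ]]
scene hub (405.40985107421875, 306.2357177734375) 24.816370010375977 [[550.4 423.6  15. ]]
scene hub (100.0, 286.5) 9.178879737854004 [[ 798.7 -161.6   15. ]]
scene hub (431.88568115234375, 249.28521728515625) 23.28351593017578 [[399.5 440.4  15. ]]
scene hub (369.6038818359375, 240.4510498046875) 22.07773208618164 [[441.4 310.2  15. ]]
scene hub (426.02691650390625, 200.5679931640625) 21.729711532592773 [[280.9 396.4  15. ]]
11.4833
[[258.55116418 219.79688045]
 [258.17577395 184.89133804]]
```

View pics/t3.png

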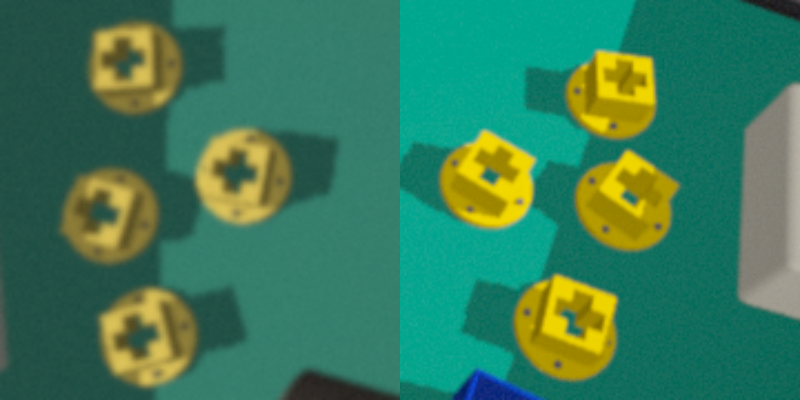

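The hub hasn't moved at all, so the fingers never gripped it. I'll go back in stages and look around the close.

Run:
```python
from h import *
claw.command_gripper(1.0); print("w",readout.get_gripper_width(),readout.get_time_s())
env.movep([441,309,110],Rz(81.4)); print("w",readout.get_gripper_width())
d0=shot("wrist")
print(env.move_l([441,309,14],max_speed=110,f_stop=12),np.round(readout.get_eef_pos(),1),readout.get_gripper_width(),readout.get_time_s())
d=shot("wrist");s=shot("scene")
cv2.imwrite("pics/g1.png",np.hstack([cv2.resize(x,(390,300)) for x in(d0["frame"],d["frame"])]+[])[:,:,::-1])
cv2.imwrite("pics/g2.png",np.vstack([cv2.imread("pics/g1.png"),cv2.resize(s["frame"][100:300,290:510,::-1],(780,300*1))]))
```

```text
w 0.9967686791388138 12.3167
w 0.9960778593046713
False [441.7 309.4  14.7] 1.001857655809775 15.1417
```

View pics/g2.png

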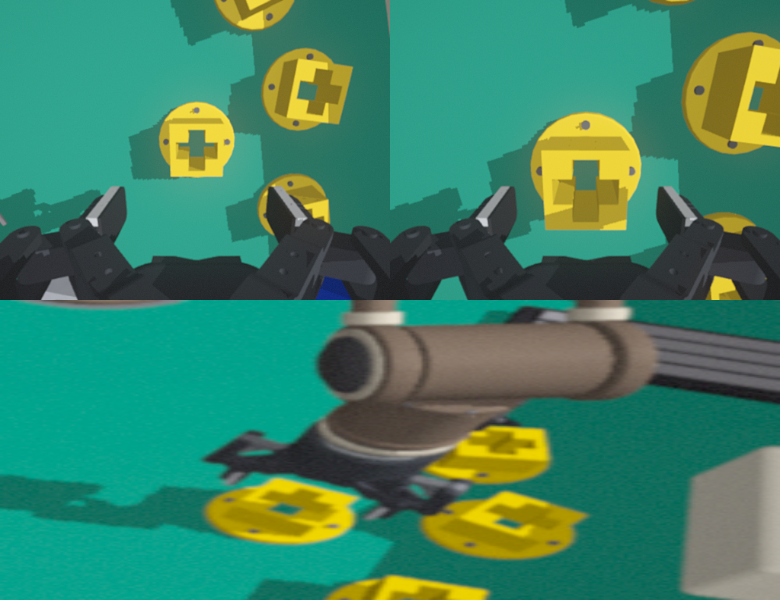

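The staged view suggests the fingertips are still above the boss: 85 mm of pad gap spans about 186 px, and 56 mm of boss about 109 px. I'll check the heights numerically.

Run:
```python
from h import *; import pickle
d=shot("wrist"); print("f",d["K"].round(1).tolist(),"cam",(-d["R"].T@d["t"]).round(1))
h=pickle.load(open("hub.pkl","rb"))
P=lambda dd,c,r,z:np.ptp(proj(dd,[[c[0]+r*np.cos(a),c[1]+r*np.sin(a),z] for a in np.linspace(0,6.28,60)]),axis=0).round(1)
for n,dd in(("z230",h),("z14",d)):
    y=blobnear(yellow(dd),(257,103) if n=="z230" else (257,230)); c=max(cv2.findContours(y,0,2)[0],key=cv2.contourArea)
    print(n,"seen bbox",cv2.boundingRect(c),"predicted flange",P(dd,(441,309),46,10), proj(dd,[[441,309,10],[441,309,50]]).round(1).tolist())
s=pickle.load(open("stub.pkl","rb")); print("stub pred base110",P(s,(627,-131),55,0),"top96",P(s,(627,-131),48,30))
print(readout.get_eef_pos(),readout.get_joints(),readout.get_time_s())
```

```text
f [[310.3, 0.0, 257.4], [0.0, 310.3, 190.3], [0.0, 0.0, 1.0]] cam [373.9 319.4 193.6]
z230 seen bbox (222, 65, 74, 76) predicted flange [74.1 76.4] [[258.7, 103.1], [258.8, 102.9]]
z14 seen bbox (184, 143, 145, 151) predicted flange [146.2 137.8] [[256.9, 216.1], [256.9, 243.6]]
stub pred base110 [86.1 88.7] top96 [81.1 83.5]
[441.82066824 309.51671782  14.9567989 ] [ 3.03872459e+01  2.23997293e+01  1.11588204e+02  1.33713595e-03
  4.58977141e+01 -5.10165611e+01] 15.2917
```

Run:
```python
from h import *
s=shot("scene"); a=np.radians(81.4); v=np.array([np.cos(a),np.sin(a),0])
for z in(15,28,50,70,90):
    X=[np.array([441,309,z])+k*v for k in(-42.5,42.5)]; print(z,proj(s,X).round(1).tolist())
w=shot("wrist")
for z in(15,28,50,70):
    print(z,proj(w,[np.array([441,309,z])+k*v for k in(-42.5,42.5)]).round(1).tolist())
f=s["frame"].copy()
for z,c in((28,(255,0,0)),(70,(0,0,255))):
    for q in proj(s,[np.array([441,309,z])+k*v for k in(-42.5,42.5)]): cv2.circle(f,tuple(int(i) for i in q),1,c,-1)
g=w["frame"].copy()
for z,c in((28,(255,0,0)),(70,(0,0,255))):
    for q in proj(w,[np.array([441,309,z])+k*v for k in(-42.5,42.5)]): cv2.circle(g,tuple(int(i) for i in q),2,c,-1)
cv2.imwrite("pics/k.png",np.hstack([cv2.resize(f[140:300,320:480],(400,400),interpolation=2),cv2.resize(g[130:330,140:380],(400,400))])[:,:,::-1])
```

```text
15 [[352.4, 230.2], [386.4, 250.2]]
28 [[353.5, 227.6], [388.0, 247.8]]
50 [[355.6, 223.1], [390.8, 243.6]]
70 [[357.5, 218.8], [393.5, 239.5]]
90 [[359.5, 214.4], [396.3, 235.4]]
15 [[188.0, 219.3], [326.3, 219.1]]
28 [[183.2, 227.4], [331.1, 227.1]]
50 [[173.3, 243.9], [341.0, 243.7]]
70 [[161.7, 263.4], [352.5, 263.0]]
```

View pics/k.png

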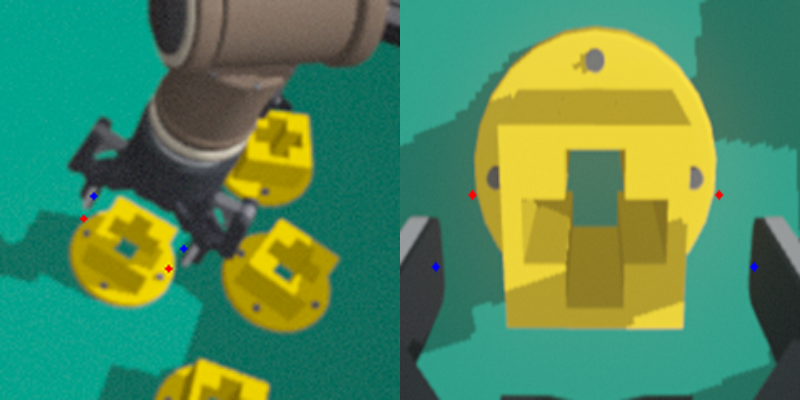

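In both views the open fingertips sit at about z≈65, roughly 37 mm higher than the TCP frame says, so the fingers end short of the stated TCP. Object heights agree with the calibration, so I'll lower a further 38 mm, with a force guard, and grip again.

Run:
```python
from h import *
try: print(env.move_l([441,309,-24],max_speed=60,f_stop=10),np.round(readout.get_eef_pos(),1))
except env.PlanningError as e: print("PE",e)
else:
    w=shot("wrist","d1.png")
    claw.command_gripper(0.0,60); print("w",readout.get_gripper_width()*85,readout.get_contact_force().round(1))
    s=shot("scene"); w2=shot("wrist")
    cv2.imwrite("pics/d.png",np.hstack([cv2.resize(s["frame"][140:300,320:480],(390,390)),cv2.resize(w2["frame"][130:384,130:384],(390,390))])[:,:,::-1])
print(readout.get_time_s())
```

```text
False [441.1 309.1 -24.1]
w 55.04124777836813 [-1.  -0.2  4.4]
16.7083
```

The grip reads 55 mm on a 56 mm boss. I'll lift, carry the hub over the stub and check it in the hand.

Run:
```python
from h import *
env.move_l([441,309,90],max_speed=140)
print("w",readout.get_gripper_width()*85,readout.get_contact_force().round(1))
env.movep([627.4,-131.3,90],Rz(49.4)); env.hold(.2)
w=shot("wrist","e1.png"); s=shot("scene"); p=readout.get_eef_pos()
print("w",readout.get_gripper_width()*85,np.round(p,1),readout.get_time_s())
print(proj(w,[[627.4,-131.3,90+74],[627.4,-131.3,64]]).round(1))
cv2.imwrite("pics/e.png",np.hstack([w["frame"],cv2.resize(s["frame"][80:300,50:290],(288,384))])[:,:,::-1])
import pickle; pickle.dump(w,open("e.pkl","wb"))
```

```text
w 54.93188523546677 [ 0.5  0.  -5. ]
w 55.04576993163021 [ 627.5 -130.5   90.1] 19.7167
[[256.6 289.9]
 [257.1 207.4]]
```

View pics/e.png

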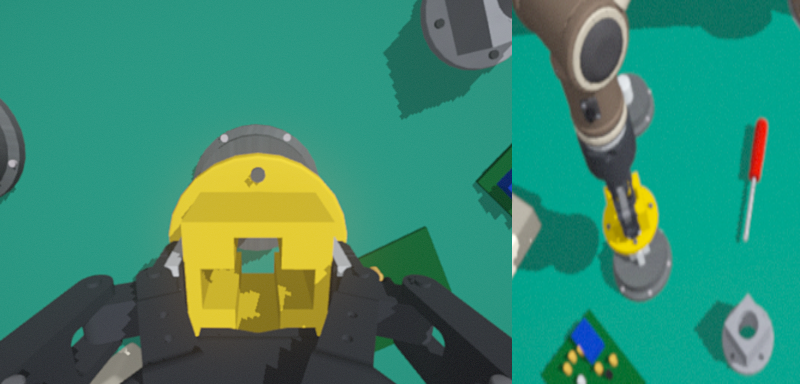

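The hub is held level and square over the stub: the wrist view shows the cross aligned with the image axes and the flange's far edge at (258,153). I'll check the in-hand offset from that edge, then insert with a force guard.

Run:
```python
from h import *; import pickle
w=pickle.load(open("e.pkl","rb")); y=blobnear(yellow(w),(258,230))
ys=np.nonzero(y[:,250:266].any(1))[0][0]
R=Rz(49.4); c=np.array([627.5,-131,0])
e=ray(w,[(258,ys)],124)[0]-c; dy=e@R[:,1]-46; print("far edge row",ys,"hub offset along tool y",dy, "x:",e@R[:,0])
if abs(dy)>6: raise SystemExit
off=R[:,1]*dy; off[2]=0; T=np.array([627.4,-131.3,0])-off; print(T)
env.movep([*T[:2],50],R)
st=env.move_l([*T[:2],7],max_speed=45,f_stop=12); p=readout.get_eef_pos()
print(st,np.round(p,1),np.round(readout.get_contact_force(),1),np.round(readout.get_moment(),2),readout.get_time_s())
```

```text
far edge row 153 hub offset along tool y -92.93223081401328 x: 0.24154144854531967
```

I had the sign wrong: image-up is tool −y, so the offset is −46.93+46 = −0.9 mm. Inserting with that correction.

Run:
```python
from h import *
R=Rz(49.4); T=np.array([627.4,-131.3,0])+0.9*R[:,1]
env.movep([*T[:2],50],R)
st=env.move_l([*T[:2],4],max_speed=40,f_stop=12); p=readout.get_eef_pos()
print(st,np.round(p,1),np.round(readout.get_contact_force(),1),np.round(readout.get_moment(),2),readout.get_gripper_width()*85,readout.get_time_s())
```

```text
True [ 627.6 -131.7    6.7] [-0.9  0.1  4.8] [ 0.01 -0.27  0.04] 55.06929699967532 20.9917
```

It stopped at z≈6.7, and full seat is expected at 6 (30 mm above the pick height). Releasing, retreating and checking.

Run:
```python
from h import *
claw.command_gripper(1.0); p=readout.get_eef_pos()
env.move_l([627.4,-131.3,120],max_speed=120)
R=Rz(49.4); T=np.array(get_image("wrist")["T_tool_cam"]); o=R@T[:3,3]
env.movep([627.4-o[0],-131.3-o[1],230],R); env.hold(.3)
w=shot("wrist"); s=shot("scene")
y=blobnear(yellow(w),(257,103)); c=max(cv2.findContours(y,0,2)[0],key=cv2.contourArea); e=cv2.fitEllipse(cv2.convexHull(c))
for z in(37,47,71): 
  q=ray(w,cv2.boxPoints(e),z); print(z,"centre",ray(w,e[0],z).round(1),"diam",np.linalg.norm(q[0]-q[1]).round(1),np.linalg.norm(q[1]-q[2]).round(1))
print(readout.get_contact_force().round(1),readout.get_gripper_width(),readout.get_time_s())
cv2.imwrite("pics/f.png",np.hstack([cv2.resize(w["frame"][30:180,180:330],(400,400)),cv2.resize(s["frame"][150:290,90:230],(400,400))])[:,:,::-1])
```

```text
37 centre [[ 626.3 -131.8   37. ]] diam 92.2 95.4
47 centre [[ 626.3 -131.8   47. ]] diam 89.7 92.8
71 centre [[ 626.4 -131.7   71. ]] diam 83.8 86.6
[-0.1 -0.6 -0.3] 1.0013791378388277 23.55
```

View pics/f.png

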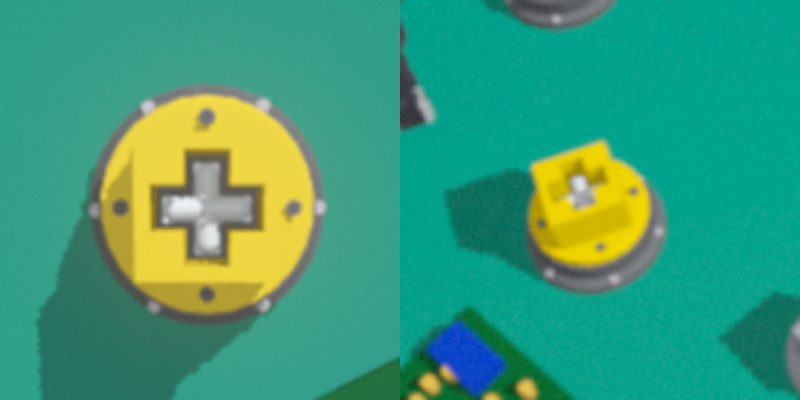

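The teeth sit centred inside the cross bore. The flange lies flat on the housing, and its 92 mm diameter fits the seated height.

```bash
python3 -c "
from h import *
hand_in()"
```

```text
the job is handed in; nothing more can be done
```

The rightmost yellow hub is seated on the splined drive stub and released, and I handed the job in at about 23.6 s of the 38 s allowed.

- **First grasp:** It closed on nothing. The camera views put the fingertips about 37 mm behind the stated TCP. I went 38 mm lower and the second grip held, reading 55 mm on the 56 mm boss. The hub had not moved in between.
- **Insertion:** I turned the hub 32° to match the teeth, corrected a 0.9 mm offset in the hand, and lowered it until the 12 N guard stopped it. The tool was then at z = 6.7 mm, against 6 mm expected for fully home.
- **Final checks:**
  - The teeth showed centred inside the cross bore and the flange flat on the housing.
  - The hub centre came out within about 1.3 mm of the stub.
  - The flange measured about 92–95 mm across at the seated height (92 mm nominal).
  - The gripper was clear, with about 0 N on the tool.
- **Left unresolved:** The fingertip height disagrees with the tool frame given in the brief. I worked around it and did not find the cause.

The grey hub was not touched.

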